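Set the feed gap of a powder feeder with a feeler gauge and refit its dust hood

ROBOT

A 6-joint arm with a two-finger parallel gripper is mounted at the origin on the work surface. World frame = base frame: x ahead of the robot, y to its left, z up, the work surface at z = 0. Lengths are in m, angles in rad, forces in N, time in s.
With the tool pointing down it reaches from about 0.425 to 0.95 m from the base axis. Payload 3.5 kg.
Tool frame: the origin (TCP) lies on the centre line of the jaws, within the pads' length; the fingertips stand 8 mm ahead of it and the grasp point (between the pads) lies 11 mm behind it; z points along the fingers, y is the line along which they close (so a half turn about z gives the same grasp; the last joint's range is limited). The gripper opens to 85 mm and grips with 20 to 120 N. Pads are 22 mm wide; open, the fingers measure 114 mm over their backs; the gripper's body (76 mm by 85 mm) begins 54 mm behind the grasp point. The pads swing forward as they close: fully open they stand 13 mm farther back than shut.
Start: joints at [-0.15, 0.286, 1.577, -0, 1.279, -0.15], TCP at [0.675, 0, 0.239] pointing down, gripper open.
Joint ranges: [-2.77, 2.77], [-0.9, 2.22], [0.21, 2.48], [-1.53, 4.67], [0.24, 2.81], [-2.84, 2.84]. Speed limits (rad/s): [2.79, 2.79, 3.14, 3.14, 3.14, 3.14].

INTERFACE

Orientations are given as a unit quaternion [x, y, z, w].
In Python, from plant import ctrl gives the robot as it stands. The module is installed in compiled form; this text tells all that it offers.
- The arm moves only by the tool send_rows, never from a script. Its argument "steps" is a list of rows, each a list of 5 numbers: the shift along the tool's x, y, z in m, then the turn about the tool's z in degrees, then the opening, from -1 (shut) to 1 (fully open). A call has 1 to 12 rows; each row is the pose to reach, as a shift and turn from the pose commanded when the call began, along the tool's axes at that moment; what a row does not reach only later rows make up. A row lasts 1/10 s, in which the tool goes at most 50 mm and 8.59 degrees, less where a joint would pass 70% of its speed; a pose out of reach is approached as far as the arm can. A call with a gripper value outside its range is refused whole. The fingers move at their own pace and stop on an object; "squeeze" is the grip in N (left out, the last holds). Time passes only in rows, so rows that repeat a pose let the fingers close. It gives the time, the measured TCP pose, the force, the opening and the grip force at its end, in the units of the state.
- ctrl.get_state(): the state, without advancing time (a new reading comes with each control period).
- ctrl.read_camera(name): name is "scene" or "side" or "wrist"; returns the picture (480x640x3 uint8, red, green, blue); there is no depth.
- ctrl.calibration(name): a dict with "intrinsics" (3x3 intrinsics, pixels), "extrinsics" (4x4, takes a point from world to camera coordinates); the wrist camera has in their place "tool_from_camera" (4x4, takes a point from camera to tool coordinates, whose origin is the TCP and whose axes are the flange's). Camera axes: x right, y up, looking along -z (the intrinsics and any distortion apply to the point x, -y, -z); pixel columns grow to the right and rows downward; lengths in m; the calibration is good to about 2 mm. A picture is of the moment at which its call begins: read the wrist's pose just before it. calibration takes no time and is no camera call.
- ctrl.sign_off(): hands the job in; it is judged then, once.
The state is a dict: "time": time; "qpos": joint angles; "dq": joint speeds; "joint_efforts": joint torques, N m; "eef_pos": TCP position; "tcp_rot": TCP orientation; "contact_force": force on the tool from outside, world axes, zero at the start; "wrist_torque": the same for the moment, N m; "opening": opening from 0.0 (shut) to 1.0 (fully open); "finger_force": force on a finger pad.
Only numpy, scipy, OpenCV 4.12 (cv2) and the standard library are available. Lean on these libraries where they do the work, as an engineer would, in place of code of your own. Each camera call takes 0.05 s, during which the arm holds its last target. There are 200 camera calls.

TASK

Set the gate of the powder feeder to the 4 mm feeler gauge: slide the gauge's blade flat along the chute until its tip is well past the gate, then ease the gate down, without forcing it, until it nips the blade. Then draw the gauge straight out so that you feel the gate drag on it, leaving the gate where you set it, and lay the gauge back flat on its mat. Finally set the dust hood over the chute, square and flat on the feeder's deck, so that it holds the switch pin down; drop nothing, and leave the jar, beaker and spatula where they are.

Things in the scene. Friction and masses are not known exactly. Their poses are not given: they have to be found in the camera images.
- feeder: Powder feeder fixed to the bench: grey base 128 x 246 mm, flat deck 70 mm up, steel chute on top, square hopper at one end. Origin on the bench under its middle; y runs along the chute to the open outlet end, x across, z up. Chute y -135 to +125 mm, gate at y = -40, hopper behind it (y -110 to -47), its top and the gate's two guides (x +-26) reach 63 mm above the chute floor.
- gap_floor (a point): Point on the chute floor right below the gate, mid-width (feeder frame 0, -40, 85 mm); axes as the feeder's. The chute is 44 mm wide inside, 48 mm outside, with side walls 10 mm above its floor, and clear for a blade at least 40 mm past the gate.
- gate: Upright steel gate plate 42 mm wide, 3 mm thick, sliding up and down across the chute; it stays where it is left (about 3 N of friction). Travel 0 to 20 mm above the chute floor, found 10 to 18 mm up. Origin at the middle of its lower edge, so the gap is its height above gap_floor. A flange at its top, 70 mm up, reaching 26 mm towards the outlet, carries a black knob.
- gate_knob (a point): Centre of the top of the gate's knob: upright black cylinder, 18 mm across and 16 mm high, 13 mm to the outlet side of the gate plate, its top 89 mm above the gate's lower edge. It can be pushed down from above, or gripped to be moved up or down.
- gauge: Single-leaf feeler gauge, loose, 0.12 kg: flat steel blade 4 mm thick, 24 mm wide, 140 mm long; upright black handle on its rear end (46 mm along the blade, 14 mm thick, top 46 mm above the underside). Origin at the underside below the handle's middle; x points along the blade to its tip, 115 mm away; gripped across y. Starts flat on the mat.
- gauge_tip (a point): Middle of the blade's front end, on its underside.
- mat: Flat grey mat fixed on the bench, 140 x 190 mm (x, y), 2 mm thick; origin at the middle of its underside.
- hood: Loose aluminium dust hood, 0.3 kg: inverted channel 100 mm long (y), 60 mm wide inside, 33 mm high, open at both ends, an outward foot along each long side (92 mm over the feet), black bridge handle on top. Either way round fits. Origin at the middle of its underside. Starts standing on the bench.
- hood_handle (a point): Middle of the hood handle's round bar: 10 mm thick, 60 mm long along the hood's y, 61 mm above the hood's underside, 28 mm above its top plate; gripped across the hood's x.
- hood_seat (a point): Where the middle of the hood's underside belongs: on the deck, centred on the chute (feeder frame 0, 60, 70 mm); the hood's long side lies along the chute. The hood has 6 mm of play each side of the chute; up to 20 mm off along the chute is still right.
- switch_pin (a joint): Hood switch: spring pin, 8 mm across, standing 4 mm out of the deck beside the chute (feeder frame x = +38, y = +60 mm), under the hood's foot when the hood is on. Value = how far it is pressed in, 0 to 0.004 m; the hood's own weight holds it down.
- sample_jar: Glass jar with white cap, 52 mm across, 75 mm high, bystander. Origin at the middle of its underside.
- beaker: Small glass beaker, 72 mm across, 90 mm high, bystander. Origin at the middle of its underside.
- spatula: Slim steel laboratory spatula, 180 mm long, 14 mm wide, lying on the bench, bystander. Origin at its middle.
Not all that is in view belongs to the job. What is shaped like the hood but green or yellow is not meant.

How it is judged:
By the outcome, as a careful person would: the job done as asked, in the order asked, and still so for the second after the job is handed in, with the robot touching nothing.
It also fails if it takes over 72 s, if anything falls off the work surface, if the arm or the gripper's body presses on something with over 40 N, if the wrist force passes 120 N, or if a joint passes its speed limit or range.

## Working session

There is one attempt and no reset: what is moved stays moved. The work goes in short steps, Python scripts to look and compute and a tool call to move; the robot and the scene stay as the last step left them, time stands still between calls to the robot, and variables do not carry over. Pictures are saved under pics/ and viewed, at most 10 in all, crops included, and the job is handed in when it is done.

Besides the shell and the picture viewer there is one more tool, called after "Emit:" by a JSON object that holds its "name" and its "arguments", one argument or row to a line. send_rows: Moves the arm, as the interface text tells. Its arguments: {"type":"object","properties":{"steps":{"type":"array","items":{"type":"array","items":{"type":"number"}}},"squeeze":{"type":"number"}},"required":["steps"]}

```bash
mkdir -p pics; cat > h.py <<'E'
import numpy as np, cv2
from scipy.spatial.transform import Rotation as R
from plant import ctrl
def snap(n,f):
    s=ctrl.get_state(); im=ctrl.read_camera(n); cv2.imwrite('pics/'+f+'.png',im[:,:,::-1]); return s,im
def cam(n,s=None):
    c=ctrl.calibration(n); K=np.array(c['intrinsics'])
    if n=='wrist':
        T=np.eye(4);T[:3,:3]=R.from_quat(s['tcp_rot']).as_matrix();T[:3,3]=s['eef_pos']
        W=T@np.array(c['tool_from_camera'])
    else: W=np.linalg.inv(np.array(c['extrinsics']))
    return K,W,c
def ray(n,px,s=None):
    K,W,c=cam(n,s); p=np.array(px,float).reshape(-1,1,2)
    d=c.get('distortion'); d=None if d is None else np.array(d,float)
    u=cv2.undistortPoints(p,K,d).reshape(-1,2)
    v=np.c_[u[:,0],-u[:,1],-np.ones(len(u))]
    return W[:3,3],v@W[:3,:3].T
def onz(n,px,z,s=None):
    o,d=ray(n,px,s); return o+d*((z-o[2])/d[:,2])[:,None]
def proj(n,P,s=None):
    K,W,c=cam(n,s); q=(np.array(P,float).reshape(-1,3)-W[:3,3])@W[:3,:3]
    q=np.c_[q[:,0],-q[:,1],-q[:,2]]; q=q@K.T; return q[:,:2]/q[:,2:]
def cross(a,pa,b,pb,sa=None,sb=None):
    o1,d1=ray(a,pa,sa);o2,d2=ray(b,pb,sb)
    out=[]
    for x,y in zip(d1,d2):
        t=np.linalg.lstsq(np.c_[x,-y],o2-o1,rcond=None)[0]; p,q=o1+t[0]*x,o2+t[1]*y; out.append(np.r_[(p+q)/2,np.linalg.norm(p-q)])
    return np.array(out)
E
python3 - <<'E'
from h import *
np.set_printoptions(precision=4,suppress=True)
for n in ('scene','side','wrist'): snap(n,n+'0'); print({k:np.array(v) if not isinstance(v,dict) else v for k,v in ctrl.calibration(n).items()})
s=ctrl.get_state();print(s)
E
```

```text
{'intrinsics': array([[510.3536,   0.    , 320.8843],
       [  0.    , 510.3536, 241.3126],
       [  0.    ,   0.    ,   1.    ]]), 'extrinsics': array([[ 0.8016,  0.5978,  0.0012, -0.4184],
       [-0.5066,  0.6782,  0.5323,  0.2402],
       [ 0.3174, -0.4273,  0.8466, -1.5742],
       [ 0.    ,  0.    ,  0.    ,  1.    ]])}
{'intrinsics': array([[440.4196,   0.    , 315.2874],
       [  0.    , 440.4196, 228.731 ],
       [  0.    ,   0.    ,   1.    ]]), 'extrinsics': array([[-0.9812, -0.1924, -0.0173,  0.5543],
       [ 0.1172, -0.6641,  0.7384, -0.1919],
       [-0.1535,  0.7224,  0.6742, -1.0384],
       [ 0.    ,  0.    ,  0.    ,  1.    ]])}
{'intrinsics': array([[377.4771,   0.    , 319.179 ],
       [  0.    , 377.4771, 238.6081],
       [  0.    ,   0.    ,   1.    ]]), 'tool_from_camera': array([[ 0.0006,  0.947 ,  0.3212,  0.0829],
       [ 1.    , -0.    , -0.0017, -0.0004],
       [-0.0016,  0.3212, -0.947 , -0.134 ],
       [ 0.    ,  0.    ,  0.    ,  1.    ]])}
{'time': 0.15, 'qpos': array([-0.15  ,  0.287 ,  1.5778, -0.    ,  1.2786, -0.15  ]), 'dq': array([-0.0023, -0.0031, -0.0038,  0.0007, -0.0001,  0.0002]), 'joint_efforts': array([  0.0008, -40.6603, -29.314 ,  -0.0001,   0.004 ,  -0.    ]), 'eef_pos': array([0.6745, 0.0001, 0.2383]), 'tcp_rot': array([ 0.7071,  0.7071, -0.0006, -0.0007]), 'contact_force': array([-1.7125, -0.2559,  0.5913]), 'wrist_torque': array([-0.0367,  0.0309, -0.0435]), 'finger_force': 0.0, 'opening': 1.0036900703602856}
```

View pics/scene0.png

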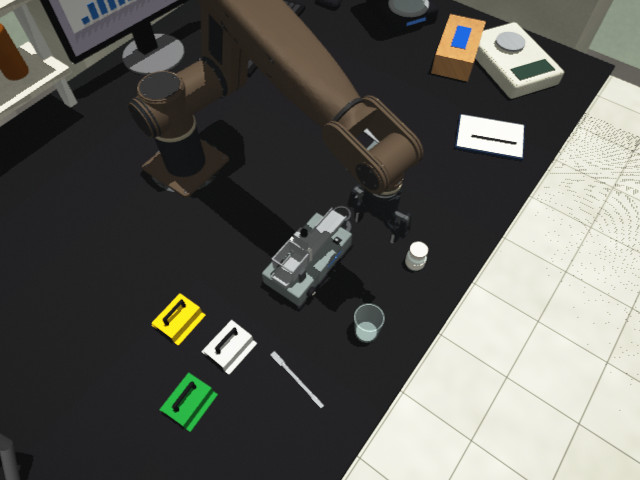

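View pics/side0.png

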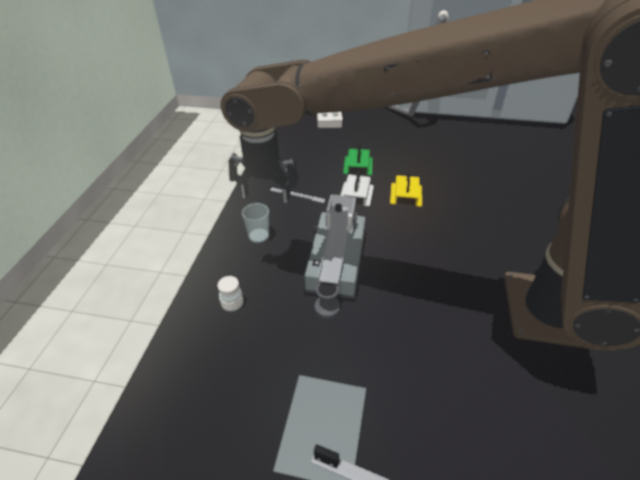

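Scene shows yellow (178,318), white/aluminium (229,346) and green (188,401) hoods. The white one is meant, being neither green nor yellow. The feeder is at (310,255) with the hopper towards (290,263). The side view shows the mat at (322,430) and the gauge handle at (326,455).

```bash
python3 - <<'E'
from h import *
np.set_printoptions(precision=4,suppress=True)
a=cv2.imread('pics/scene0.png')[190:420,140:440]; b=cv2.imread('pics/wrist0.png')
c=cv2.resize(a,(780,598),interpolation=cv2.INTER_CUBIC); cv2.imwrite('pics/c1.png',c)
print('mat corners',onz('side',[(301,376),(366,387),(275,472)],.002))
print('gauge handle top',onz('side',[(326,452)],.048))
print('hood',onz('scene',[(229,338)],.061))
E
```

```text
mat corners [[0.5418 0.2735 0.002 ]
 [0.4056 0.273  0.002 ]
 [0.5473 0.4637 0.002 ]]
gauge handle top [[0.4608 0.4303 0.048 ]]
hood [[ 0.515  -0.3546  0.061 ]]
```

View pics/c1.png

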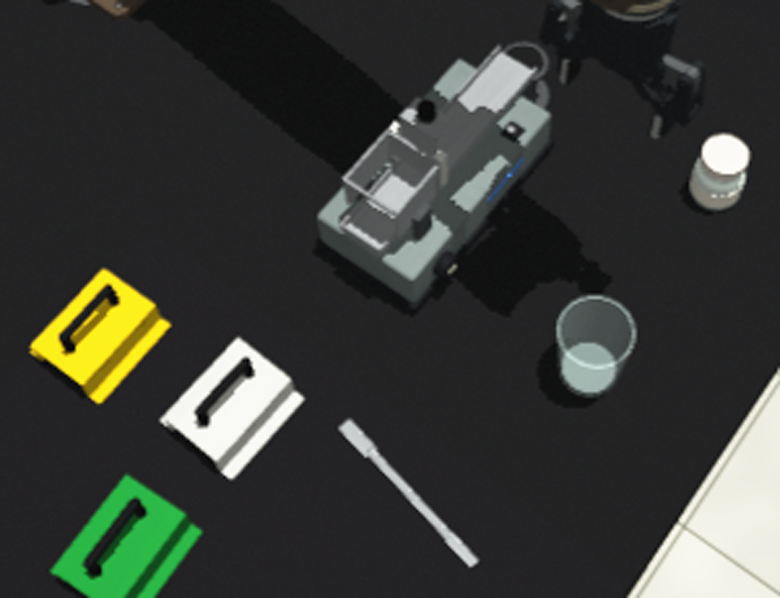

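View pics/wrist0.png

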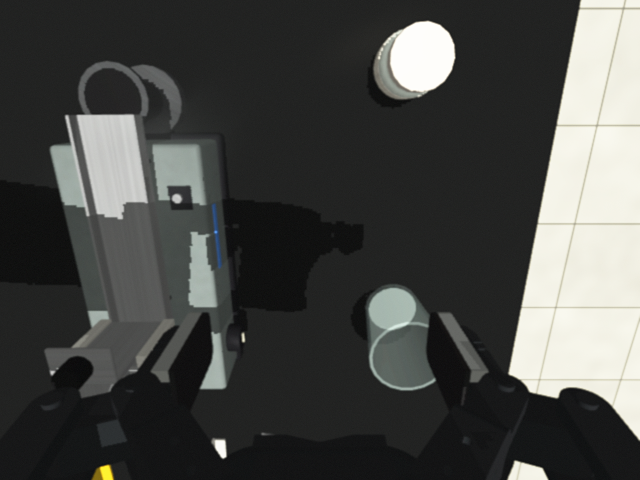

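The crop confirms the aluminium hood at scene (229,346), between the yellow and green ones. In the wrist view the pin is at (178,198), the chute outlet end spans (66..143,115), and the knob is near (65,372). Next I move over the gauge.

Emit:
{"name": "send_rows", "arguments": {
  "steps": [
    [0.4, -0.2, 0, 0, 1],
    [0.4, -0.2, 0, 0, 1],
    [0.4, -0.2, 0, 0, 1],
    [0.4, -0.2, 0, 0, 1],
    [0.4, -0.2, 0, 0, 1],
    [0.4, -0.2, 0, 0, 1],
    [0.4, -0.2, 0, 0, 1],
    [0.4, -0.2, 0, 0, 1],
    [0.4, -0.2, 0, 0, 1],
    [0.4, -0.2, 0, 0, 1],
    [0.4, -0.2, 0, 0, 1],
    [0.4, -0.2, 0, 0, 1]
  ]
}}

```text
time: 1.35
eef_pos: [0.4753, 0.3992, 0.239]
tcp_rot: [0.707, 0.707, -0.0, 0.0]
contact_force: [-0.0, 0.5, 0.0]
opening: 1.004
finger_force: 0.0
```

```bash
python3 - <<'E'
from h import *
np.set_printoptions(precision=4,suppress=True)
s0=dict(eef_pos=[.6745,.0001,.2383],tcp_rot=[.7071,.7071,-.0006,-.0007])
print('pin',onz('wrist',[(178,198)],.074,s0)); print('outlet walls',onz('wrist',[(66,115),(143,115)],.095,s0))
print('base corners',onz('wrist',[(50,147),(202,138)],.07,s0))
s,im=snap('wrist','wrist1'); print(s['time'],s['eef_pos'],s['qpos'],s['tcp_rot'])
E
```

```text
pin [[0.5606 0.0163 0.074 ]]
outlet walls [[0.4974 0.08   0.095 ]
 [0.5512 0.08   0.095 ]]
base corners [[0.4639 0.0559 0.07  ]
 [0.5834 0.0628 0.07  ]]
1.35 [0.4753 0.3992 0.239 ] [ 0.5355  0.1692  1.7161 -0.0005  1.2569  0.5363] [ 0.7073  0.7069 -0.0004  0.0001]
```

View pics/wrist1.png

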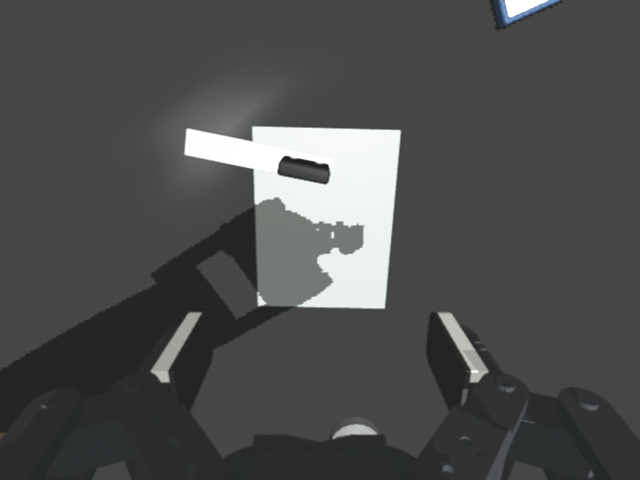

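The wrist view shows the gauge with its tip end at (186,141) and the handle at (304,170), overhanging the mat's left edge. The mat corners are (252,127), (400,130), (385,308) and (258,306).

```bash
python3 - <<'E'
from h import *
np.set_printoptions(precision=4,suppress=True)
s=dict(eef_pos=[.4753,.3992,.239],tcp_rot=[.7073,.7069,-.0004,.0001])
im=cv2.imread('pics/wrist1.png'); g=im.max(2).astype(int)
print('mat',onz('wrist',[(252,127),(400,130),(385,308),(258,306)],.002,s))
m=((g>200)).astype(np.uint8); m[:, 250:]=0; m[:100]=0; m[190:]=0
ys,xs=np.nonzero(m); P=onz('wrist',np.c_[xs,ys],.006,s)[:,:2]
r=cv2.minAreaRect(P.astype(np.float32)*1000);print('blade rect',r,cv2.boxPoints(r))
d=((g<90)).astype(np.uint8); d[:, :262]=0; d[:,345:]=0; d[:145]=0; d[195:]=0
n,l,st,c=cv2.connectedComponentsWithStats(d); i=1+st[1:,4].argmax(); print(st[i])
ys,xs=np.nonzero(l==i)
for z in(.03,.048):
  P=onz('wrist',np.c_[xs,ys],z,s)[:,:2]; r=cv2.minAreaRect(P.astype(np.float32)*1000); print('handle',z,r)
E
```

```text
mat [[0.4121 0.4672 0.002 ]
 [0.5518 0.4645 0.002 ]
 [0.5483 0.2749 0.002 ]
 [0.4078 0.2774 0.002 ]]
blade rect ((379.4606628417969, 448.34326171875), (24.885391235351562, 62.477027893066406), 78.65882873535156) [[346.3853 442.2866]
 [407.6423 430.0005]
 [412.5361 454.3999]
 [351.279  466.6861]]
[278 156  51  28 923]
handle 0.03 ((461.5590515136719, 431.6729431152344), (17.246240615844727, 45.92539596557617), 78.52933502197266)
handle 0.048 ((462.26312255859375, 434.3227844238281), (16.341127395629883, 43.51502990722656), 78.52928161621094)
```

Emit:
{"name": "send_rows", "arguments": {
  "steps": [
    [0.0326, -0.0137, 0.05, 101.3, -0.1],
    [0.0326, -0.0137, 0.05, 101.3, -0.1],
    [0.0326, -0.0137, 0.05, 101.3, -0.1],
    [0.0326, -0.0137, 0.05, 101.3, -0.1],
    [0.0326, -0.0137, 0.05, 101.3, -0.1],
    [0.0326, -0.0137, 0.05, 101.3, -0.1],
    [0.0326, -0.0137, 0.05, 101.3, -0.1],
    [0.0326, -0.0137, 0.05, 101.3, -0.1],
    [0.0326, -0.0137, 0.05, 101.3, -0.1],
    [0.0326, -0.0137, 0.05, 101.3, -0.1],
    [0.0326, -0.0137, 0.05, 101.3, -0.1],
    [0.0326, -0.0137, 0.05, 101.3, -0.1]
  ]
}}

```text
time: 2.6
eef_pos: [0.4626, 0.4311, 0.1893]
tcp_rot: [0.995, -0.103, 0.0, 0.0]
contact_force: [0.3, 0.5, -0.0]
opening: 0.449
finger_force: 0.0
```

```bash
python3 - <<'E'
from h import *
np.set_printoptions(precision=4,suppress=True)
s,im=snap('wrist','wrist2'); print(s['time'],s['eef_pos'],s['qpos'],s['tcp_rot'],s['opening'])
g=im.max(2); m=(g<70).astype(np.uint8)
M=R.from_quat(s['tcp_rot']).as_matrix(); print(np.degrees(np.arctan2(M[1,0],M[0,0])))
print('expect px of handle top',proj('wrist',[[.4616,.4318,.048],[.3488,.4545,.006]],s))
E
```

```text
2.6 [0.4626 0.4311 0.1893] [ 0.5899  0.2373  1.7303 -0.0001  1.1741  2.3663] [ 0.9947 -0.1026  0.      0.0001] 0.44852465795584345
-11.775513357820556
expect px of handle top [[318.5624 226.7041]
 [319.4832 328.215 ]]
```

View pics/wrist2.png

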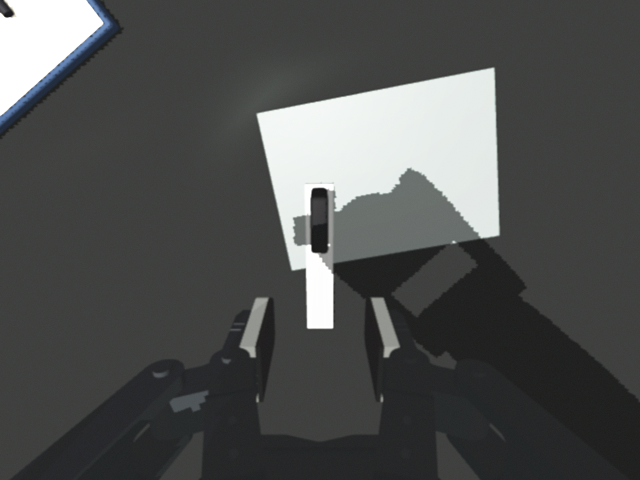

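The view shows the blade aligned with the tool, handle at (319,220) and tip at (319,328), both as predicted. Next I descend and grip.

Emit:
{"name": "send_rows", "arguments": {
  "steps": [
    [0, 0, 0.05, 0, -0.1],
    [0, 0, 0.1, 0, -0.1],
    [0, 0, 0.145, 0, -0.1],
    [0, 0, 0.164, 0, -0.1],
    [0, 0, 0.164, 0, -0.1],
    [0, 0, 0.164, 0, -1],
    [0, 0, 0.164, 0, -1],
    [0, 0, 0.164, 0, -1],
    [0, 0, 0.164, 0, -1],
    [0, 0, 0.164, 0, -1],
    [0, 0, 0.164, 0, -1]
  ],
  "squeeze": 50
}}

```text
time: 3.75
eef_pos: [0.4628, 0.4333, 0.0276]
tcp_rot: [0.995, -0.098, 0.002, -0.001]
contact_force: [0.4, -1.6, 6.0]
opening: 0.157
finger_force: 52.7
```

Emit:
{"name": "send_rows", "arguments": {
  "steps": [
    [0, 0, -0.03, 0, -1],
    [0, 0, -0.08, 0, -1],
    [0.02, 0.03, -0.13, -10, -1],
    [0.04, 0.06, -0.18, -20, -1],
    [0.06, 0.09, -0.22, -30, -1],
    [0.08, 0.12, -0.232, -40, -1],
    [0.1, 0.15, -0.232, -50, -1],
    [0.12, 0.18, -0.232, -60, -1],
    [0.14, 0.21, -0.232, -70, -1],
    [0.16, 0.24, -0.232, -80, -1],
    [0.18, 0.27, -0.232, -90, -1],
    [0.2, 0.299, -0.232, -101.5, -1]
  ]
}}

```text
time: 4.95
eef_pos: [0.5985, 0.0991, 0.2566]
tcp_rot: [0.796, 0.606, -0.0, -0.001]
contact_force: [0.6, -0.2, -0.6]
opening: 0.153
finger_force: 51.7
```

Emit:
{"name": "send_rows", "arguments": {
  "steps": [
    [0, 0, 0, 0, -1],
    [0, 0, 0, 0, -1]
  ]
}}

```text
time: 5.15
eef_pos: [0.5984, 0.0999, 0.2565]
tcp_rot: [0.799, 0.602, -0.0, -0.001]
contact_force: [0.2, -0.4, -2.2]
opening: 0.157
finger_force: 51.7
```

```bash
python3 - <<'E'
from h import *
np.set_printoptions(precision=4,suppress=True)
s,im=snap('wrist','wrist3'); print(s['time'],s['eef_pos'],s['qpos'],s['tcp_rot'],s['opening'],s['contact_force'])
M=R.from_quat(s['tcp_rot']).as_matrix(); print(np.degrees(np.arctan2(M[1,0],M[0,0])))
E
```

```text
5.15 [0.5984 0.0999 0.2565] [-0.002   0.1255  1.7327  0.0009  1.2852  0.2768] [ 0.7986  0.6019 -0.0005 -0.0009] 0.15731107096611063 [ 0.1739 -0.3672 -2.1635]
74.01007932000768
```

View pics/wrist3.png

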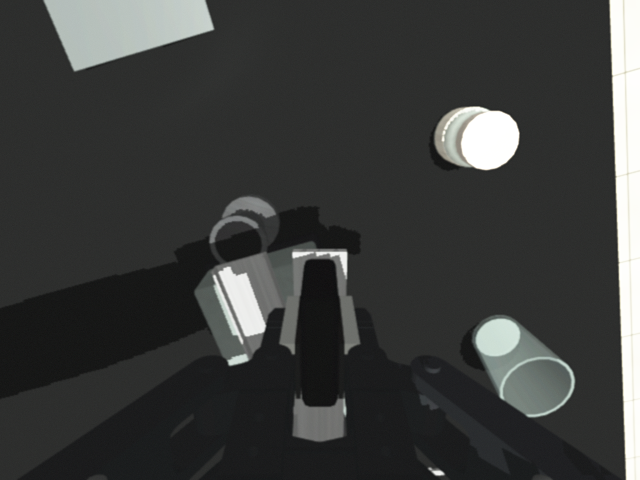

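The wrist view shows the blade gripped straight (319, 250–440), with the jar at (487,140) and the beaker at (525,355). The feeder is mostly hidden, so I measure it from wrist0 numerically.

```bash
python3 - <<'E'
from h import *
np.set_printoptions(precision=4,suppress=True,linewidth=200)
s0=dict(eef_pos=[.6745,.0001,.2383],tcp_rot=[.7071,.7071,-.0006,-.0007])
g=cv2.cvtColor(cv2.imread('pics/wrist0.png'),cv2.COLOR_BGR2GRAY).astype(int)
for r in (120,135,150,170,190,230,250,270,290,310):
    d=np.abs(np.diff(cv2.GaussianBlur(g[r].astype(np.float32).reshape(1,-1),(3,1),0)[0]))[:240]
    pk=[i for i in range(1,238) if d[i]>7 and d[i]>=d[i-1] and d[i]>d[i+1]]
    print(r,[(i,int(g[r,i-2]),int(g[r,i+3])) for i in pk if i>40])
for c in (75,90,105,120,135): 
    d=np.abs(np.diff(g[95:140,c])); i=d.argmax(); print('end col',c,95+i,d[i], g[95+i-2,c],g[95+i+3,c])
snap('scene','scene1');snap('side','side1')
a=cv2.imread('pics/scene1.png')[190:320,240:370];b=cv2.imread('pics/side1.png')[180:310,280:380]
cv2.imwrite('pics/c2.png',np.hstack([cv2.resize(a,(420,420),interpolation=cv2.INTER_CUBIC),cv2.resize(b,(323,420),interpolation=cv2.INTER_CUBIC)]))
E
```

```text
120 [(65, 33, 186), (68, 158, 69), (76, 71, 208), (134, 205, 83), (142, 86, 44), (169, 53, 88), (177, 91, 44)]
135 [(68, 34, 188), (72, 195, 70), (80, 80, 205), (136, 201, 89), (144, 90, 44)]
150 [(49, 34, 160), (71, 165, 190), (75, 198, 80), (83, 81, 204), (138, 202, 88), (152, 78, 163), (199, 140, 72)]
170 [(54, 36, 166), (76, 167, 169), (79, 191, 83), (87, 82, 204), (142, 200, 83), (154, 75, 167), (201, 146, 71)]
190 [(58, 19, 160), (80, 168, 179), (83, 190, 80), (91, 79, 206), (145, 203, 74), (157, 76, 170), (167, 167, 53), (190, 50, 170), (203, 154, 69), (220, 66, 37)]
230 [(68, 16, 70), (213, 59, 89), (216, 80, 59), (224, 60, 17)]
250 [(72, 16, 73), (189, 75, 177), (206, 179, 70), (226, 58, 15)]
270 [(77, 16, 73), (108, 70, 88), (189, 72, 179), (210, 175, 92), (213, 104, 71), (228, 66, 33)]
290 [(82, 33, 73), (112, 68, 89), (189, 73, 180), (214, 169, 72), (230, 65, 24)]
310 [(87, 35, 96), (108, 97, 70), (232, 57, 15)]
end col 75 114 27 33 78
end col 90 114 69 52 206
end col 105 114 80 34 207
end col 120 114 82 36 210
end col 135 114 17 39 86
```

View pics/c2.png

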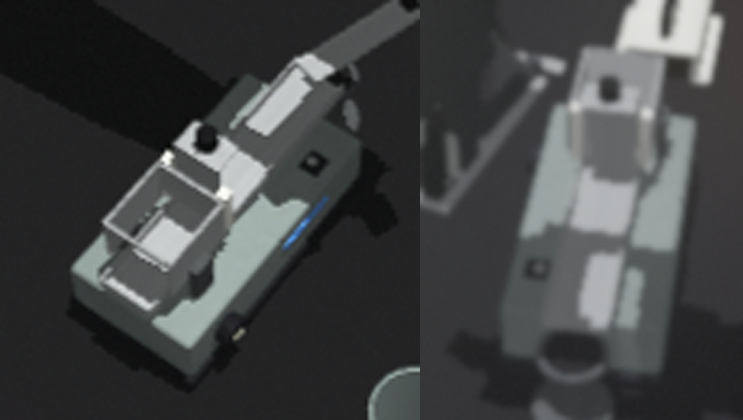

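The crop shows (left, scene) the knob at (207,133), the pin at (313,160) and the gate raised. In the side part the knob is at (607,90) and the pin at (538,267).

```bash
python3 - <<'E'
from h import *
np.set_printoptions(precision=4,suppress=True,linewidth=200)
s0=dict(eef_pos=[.6745,.0001,.2383],tcp_rot=[.7071,.7071,-.0006,-.0007])
L=onz('wrist',[(68.5,120),(72,135),(75.5,150),(79.5,170),(83.5,190)],.095,s0)
Rr=onz('wrist',[(134,120),(136,135),(138.5,150),(142,170),(145.5,190)],.095,s0)
print(L,Rr)
def uc(p): return (240+p[0]*130/420,190+p[1]*130/420)
def us(p): return (280+(p[0]-420)*100/323,180+p[1]*130/420)
kn=cross('scene',[uc((207,127)),uc((313,160))],'side',[us((607,78)),us((538,267))]); print('knob,pin',kn)
print('end',onz('wrist',[(90,114.5),(130,114.5)],.085,s0))
print('pin scene/side at .074',onz('scene',[uc((313,160))],.072),onz('side',[us((538,267))],.072),onz('wrist',[(178,198)],.072,s0))
# deck side edge line right (z .07) and left edge
print('left deck',onz('wrist',[(49,150),(54,170),(58,190),(68,230),(77,270),(87,310)],.07,s0))
print('right deck',onz('wrist',[(199.5,150),(201.5,170),(203.5,190)],.07,s0))
E
```

```text
[[0.4984 0.0766 0.095 ]
 [0.4987 0.0665 0.095 ]
 [0.4991 0.056  0.095 ]
 [0.499  0.0417 0.095 ]
 [0.499  0.027  0.095 ]] [[0.5444 0.0767 0.095 ]
 [0.5442 0.0665 0.095 ]
 [0.5444 0.0561 0.095 ]
 [0.5447 0.0418 0.095 ]
 [0.5451 0.027  0.095 ]]
knob,pin [[ 0.5226 -0.0708  0.1913  0.0032]
 [ 0.5601  0.0151  0.0728  0.0049]]
end [[0.5084 0.0802 0.085 ]
 [0.5374 0.0802 0.085 ]]
pin scene/side at .074 [[0.5622 0.0162 0.072 ]] [[0.558  0.0132 0.072 ]] [[0.5598 0.0158 0.072 ]]
left deck [[ 0.4625  0.0536  0.07  ]
 [ 0.4629  0.038   0.07  ]
 [ 0.4625  0.0219  0.07  ]
 [ 0.4634 -0.0121  0.07  ]
 [ 0.4635 -0.0485  0.07  ]
 [ 0.4645 -0.0878  0.07  ]]
right deck [[0.5804 0.0537 0.07  ]
 [0.5805 0.0381 0.07  ]
 [0.5805 0.022  0.07  ]]
```

Emit:
{"name": "send_rows", "arguments": {
  "steps": [
    [-0.02, -0.035, 0, -8, -1],
    [-0.0405, -0.069, 0, -16.7, -1],
    [-0.0405, -0.069, 0, -16.7, -1],
    [-0.0405, -0.069, 0.03, -16.7, -1],
    [-0.0405, -0.069, 0.06, -16.7, -1],
    [-0.0405, -0.069, 0.09, -16.7, -1],
    [-0.0405, -0.069, 0.09, -16.7, -1],
    [-0.0405, -0.069, 0.09, -16.7, -1]
  ]
}}

```text
time: 6.1
eef_pos: [0.5214, 0.0809, 0.1676]
tcp_rot: [0.701, 0.713, -0.0, -0.0]
contact_force: [0.4, 0.0, -1.0]
opening: 0.153
finger_force: 51.6
```

```bash
cat > st.py <<'E'
from h import *
np.set_printoptions(precision=4,suppress=True,linewidth=200)
def st():
    s=ctrl.get_state(); M=R.from_quat(s['tcp_rot']).as_matrix()
    print(round(s['time'],2),np.array(s['eef_pos']),'yaw',round(np.degrees(np.arctan2(M[1,0],M[0,0])),2),'z',M[:,2],'F',np.array(s['contact_force']),'T',np.array(s['wrist_torque']),'op',round(s['opening'],3),s['finger_force'])
    return s,M
E
python3 - <<'E'
from st import *
s,M=st(); snap('wrist','wrist4')
p=np.array(s['eef_pos'])
for dx in(-.116,): print('tip',p+M@[dx,0,.0256],proj('wrist',[p+M@[dx,0,.0226]],s))
g=cv2.cvtColor(cv2.imread('pics/wrist4.png'),cv2.COLOR_BGR2GRAY).astype(int)
for r in (120,160,200,240,280):
    d=np.abs(np.diff(g[r])); pk=[i for i in range(200,440) if d[i]>15]; print(r,[(i,g[r,i-2],g[r,i+3]) for i in pk])
E
```

```text
6.1 [0.5214 0.0809 0.1676] yaw 90.91 z [-0.0004  0.0002 -1.    ] F [ 0.4477  0.0233 -1.0017] T [ 0.0675 -0.0371  0.0708] op 0.153 51.57276391983032
tip [ 0.5233 -0.0351  0.142 ] [[319.3046 484.1256]]
120 []
160 []
200 [(279, np.int64(111), np.int64(229)), (280, np.int64(112), np.int64(207)), (281, np.int64(120), np.int64(152)), (282, np.int64(158), np.int64(133)), (283, np.int64(210), np.int64(134)), (284, np.int64(229), np.int64(133)), (288, np.int64(134), np.int64(239)), (289, np.int64(133), np.int64(246)), (290, np.int64(135), np.int64(246)), (304, np.int64(245), np.int64(175)), (305, np.int64(241), np.int64(160)), (306, np.int64(233), np.int64(148)), (329, np.int64(179), np.int64(240)), (343, np.int64(248), np.int64(227)), (345, np.int64(237), np.int64(240)), (354, np.int64(242), np.int64(113)), (355, np.int64(241), np.int64(115))]
240 [(277, np.int64(59), np.int64(129)), (278, np.int64(60), np.int64(130)), (285, np.int64(133), np.int64(64)), (286, np.int64(134), np.int64(61)), (331, np.int64(63), np.int64(127)), (332, np.int64(61), np.int64(126)), (346, np.int64(126), np.int64(242)), (347, np.int64(126), np.int64(245)), (348, np.int64(126), np.int64(245)), (355, np.int64(246), np.int64(63)), (356, np.int64(245), np.int64(66))]
280 [(228, np.int64(114), np.int64(191)), (229, np.int64(113), np.int64(197)), (230, np.int64(115), np.int64(199)), (276, np.int64(198), np.int64(231)), (300, np.int64(236), np.int64(70)), (301, np.int64(236), np.int64(46)), (302, np.int64(235), np.int64(49)), (303, np.int64(215), np.int64(49)), (335, np.int64(48), np.int64(235)), (336, np.int64(48), np.int64(237)), (337, np.int64(55), np.int64(236)), (356, np.int64(232), np.int64(204)), (383, np.int64(199), np.int64(255)), (384, np.int64(199), np.int64(255)), (403, np.int64(255), np.int64(113)), (404, np.int64(255), np.int64(112)), (405, np.int64(255), np.int64(113))]
```

Emit:
{"name": "send_rows", "arguments": {
  "steps": [
    [0, 0, 0.03, 0, -1],
    [0, 0, 0.05, 0, -1],
    [0, 0, 0.053, 0, -1],
    [0, 0, 0.055, 0, -1],
    [0, 0, 0.056, 0, -1],
    [0, 0, 0.056, 0, -1]
  ]
}}

```text
time: 6.75
eef_pos: [0.5226, 0.0801, 0.113]
tcp_rot: [0.702, 0.712, 0.001, 0.001]
contact_force: [-0.1, -0.9, -1.4]
opening: 0.15
finger_force: 51.6
```

```bash
python3 -c "
from st import *
st()"
```

```text
6.75 [0.5226 0.0801 0.113 ] yaw 90.88 z [ 0.003  -0.0001 -1.    ] F [-0.0948 -0.8683 -1.3551] T [ 0.0017 -0.0208  0.0099] op 0.15 51.60857856273651
```

Emit:
{"name": "send_rows", "arguments": {
  "steps": [
    [0, 0, 0.001, 0, -1],
    [0, 0, 0.001, 0, -1]
  ]
}}

```text
time: 6.95
eef_pos: [0.5217, 0.0801, 0.1109]
tcp_rot: [0.702, 0.712, 0.0, 0.0]
contact_force: [-0.5, 0.2, -1.3]
opening: 0.155
finger_force: 51.6
```

Emit:
{"name": "send_rows", "arguments": {
  "steps": [
    [0, 0, 0.001, 0, -1],
    [0, 0, 0.001, 0, -1]
  ]
}}

```text
time: 7.15
eef_pos: [0.5218, 0.0801, 0.1105]
tcp_rot: [0.702, 0.713, 0.0, 0.0]
contact_force: [-2.1, 0.9, 4.9]
opening: 0.154
finger_force: 52.5
```

Emit:
{"name": "send_rows", "arguments": {
  "steps": [
    [0, 0, 0.001, 0, -1],
    [0, 0, 0.001, 0, -1]
  ]
}}

```text
time: 7.35
eef_pos: [0.5218, 0.0801, 0.1105]
tcp_rot: [0.702, 0.713, -0.0, -0.0]
contact_force: [-5.2, 0.0, 10.7]
opening: 0.151
finger_force: 53.5
```

Emit:
{"name": "send_rows", "arguments": {
  "steps": [
    [0, 0, 0.001, 0, -1],
    [0, 0, 0.001, 0, -1]
  ]
}}

```text
time: 7.55
eef_pos: [0.5219, 0.0801, 0.1105]
tcp_rot: [0.702, 0.713, -0.0, -0.0]
contact_force: [-7.2, 0.4, 15.0]
opening: 0.149
finger_force: 54.2
```

Emit:
{"name": "send_rows", "arguments": {
  "steps": [
    [0, 0, -0.0025, 0, -1],
    [-0.012, 0, -0.0025, 0, -1],
    [-0.024, 0, -0.0025, 0, -1],
    [-0.036, 0, -0.0025, 0, -1],
    [-0.048, 0, -0.0025, 0, -1],
    [-0.06, 0, -0.0025, 0, -1],
    [-0.07, 0, -0.0025, 0, -1],
    [-0.075, 0, -0.0025, 0, -1],
    [-0.075, 0, -0.0025, 0, -1]
  ]
}}

```text
time: 8.45
eef_pos: [0.5233, 0.0033, 0.1106]
tcp_rot: [0.702, 0.712, 0.0, 0.001]
contact_force: [-0.8, 1.1, 5.3]
opening: 0.149
finger_force: 52.7
```

```bash
python3 - <<'E'
from st import *
s,M=st()
snap('scene','scene2');snap('side','side2')
a=cv2.imread('pics/scene2.png')[200:310,250:370];b=cv2.imread('pics/side2.png')[180:300,290:380]
cv2.imwrite('pics/c3.png',np.hstack([cv2.resize(a,(436,400),interpolation=cv2.INTER_CUBIC),cv2.resize(b,(300,400),interpolation=cv2.INTER_CUBIC)]))
E
```

```text
8.45 [0.5233 0.0033 0.1106] yaw 90.77 z [ 0.0015 -0.0006 -1.    ] F [-0.8394  1.1049  5.2963] T [0.1916 0.0553 0.0116] op 0.149 52.69977807998657
```

Emit:
{"name": "send_rows", "arguments": {
  "steps": [
    [0, 0, -0.0005, 0, -1],
    [0, 0, -0.0005, 0, -0.2],
    [0, 0, -0.0005, 0, -0.2],
    [0, 0, -0.0005, 0, -0.2],
    [0, 0, -0.0005, 0, -0.2],
    [0, 0, -0.03, 0, -0.2],
    [0, 0, -0.07, 0, -0.2],
    [0, 0, -0.115, 0, -1],
    [-0.0, 0, -0.115, 0, -1],
    [-0.04, 0, -0.115, 0, -1],
    [-0.075, 0, -0.115, 0, -1],
    [-0.075, 0, -0.115, 0, -1]
  ]
}}

```text
time: 9.75
eef_pos: [0.5235, -0.0727, 0.2243]
tcp_rot: [0.703, 0.711, -0.001, 0.0]
contact_force: [0.5, 0.5, -0.9]
opening: 0.004
finger_force: 0.0
```

```bash
python3 - <<'E'
from st import *
s,M=st()
snap('scene','scene2');snap('side','side2')
a=cv2.imread('pics/scene2.png')[200:310,250:370];b=cv2.imread('pics/side2.png')[180:300,290:380]
cv2.imwrite('pics/c3.png',np.hstack([cv2.resize(a,(436,400),interpolation=cv2.INTER_CUBIC),cv2.resize(b,(300,400),interpolation=cv2.INTER_CUBIC)]))
E
```

```text
9.75 [ 0.5235 -0.0727  0.2243] yaw 90.68 z [-0.0005 -0.0011 -1.    ] F [ 0.4527  0.5066 -0.8576] T [0.0128 0.0003 0.0311] op 0.004 0.0
```

View pics/c3.png

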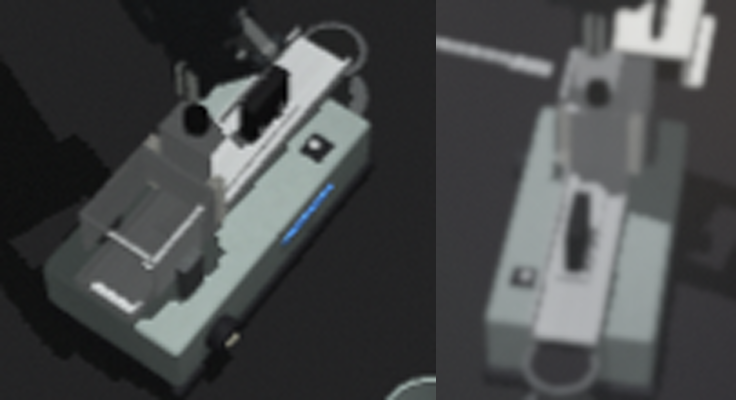

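The crop shows the gauge lying in the chute at (265,105), blade under the gate, with the shut fingertips above the knob at (197,118). Next I push down.

Emit:
{"name": "send_rows", "arguments": {
  "steps": [
    [0, 0, 0.012, 0, -1],
    [0, 0, 0.02, 0, -1],
    [0, 0, 0.022, 0, -1],
    [0, 0, 0.024, 0, -1],
    [0, 0, 0.026, 0, -1],
    [0, 0, 0.028, 0, -1]
  ]
}}

```text
time: 10.45
eef_pos: [0.5239, -0.0698, 0.197]
tcp_rot: [0.702, 0.713, 0.0, 0.0]
contact_force: [0.7, -0.1, -0.7]
opening: 0.002
finger_force: 0.0
```

Emit:
{"name": "send_rows", "arguments": {
  "steps": [
    [0, 0, 0.0015, 0, -1],
    [0, 0, 0.003, 0, -1],
    [0, 0, 0.0045, 0, -1]
  ]
}}

```text
time: 10.75
eef_pos: [0.5238, -0.0699, 0.1928]
tcp_rot: [0.702, 0.712, 0.0, 0.0]
contact_force: [-0.8, 1.1, 1.5]
opening: 0.004
finger_force: 1.1
```

Emit:
{"name": "send_rows", "arguments": {
  "steps": [
    [0, 0, 0.001, 0, -1],
    [0, 0, 0.002, 0, -1]
  ]
}}

```text
time: 10.95
eef_pos: [0.5238, -0.0699, 0.1906]
tcp_rot: [0.702, 0.712, 0.0, 0.0]
contact_force: [0.0, 0.4, 1.8]
opening: 0.0
finger_force: 1.0
```

Emit:
{"name": "send_rows", "arguments": {
  "steps": [
    [0, 0, 0.001, 0, -1],
    [0, 0, 0.002, 0, -1]
  ]
}}

```text
time: 11.15
eef_pos: [0.5238, -0.0699, 0.1884]
tcp_rot: [0.702, 0.712, 0.0, 0.0]
contact_force: [-0.8, 0.9, 2.7]
opening: -0.003
finger_force: 1.0
```

Emit:
{"name": "send_rows", "arguments": {
  "steps": [
    [0, 0, 0.001, 0, -1],
    [0, 0, 0.001, 0, -1]
  ]
}}

```text
time: 11.35
eef_pos: [0.5238, -0.0699, 0.1872]
tcp_rot: [0.702, 0.712, 0.0, 0.0]
contact_force: [0.4, 0.6, 0.7]
opening: 0.003
finger_force: 0.6
```

Emit:
{"name": "send_rows", "arguments": {
  "steps": [
    [0, 0, 0.001, 0, -1],
    [0, 0, 0.001, 0, -1]
  ]
}}

```text
time: 11.55
eef_pos: [0.5238, -0.0699, 0.1862]
tcp_rot: [0.702, 0.712, 0.0, 0.0]
contact_force: [0.1, 0.1, 1.3]
opening: -0.001
finger_force: 0.6
```

Emit:
{"name": "send_rows", "arguments": {
  "steps": [
    [0, 0, 0.001, 0, -1],
    [0, 0, 0.001, 0, -1]
  ]
}}

```text
time: 11.75
eef_pos: [0.5239, -0.0699, 0.186]
tcp_rot: [0.702, 0.713, 0.0, 0.0]
contact_force: [-1.1, 0.8, 4.0]
opening: 0.0
finger_force: 2.4
```

Emit:
{"name": "send_rows", "arguments": {
  "steps": [
    [0, 0, 0.001, 0, -1],
    [0, 0, 0.001, 0, -1]
  ]
}}

```text
time: 11.95
eef_pos: [0.5239, -0.0699, 0.186]
tcp_rot: [0.702, 0.713, 0.0, 0.0]
contact_force: [-2.5, 1.8, 8.3]
opening: -0.002
finger_force: 4.3
```

Emit:
{"name": "send_rows", "arguments": {
  "steps": [
    [0, 0, 0.0005, 0, -1],
    [0, 0, 0.0005, 0, -1]
  ]
}}

```text
time: 12.15
eef_pos: [0.5239, -0.0699, 0.186]
tcp_rot: [0.702, 0.713, -0.0, 0.0]
contact_force: [-3.8, 1.9, 10.1]
opening: 0.002
finger_force: 5.2
```

Emit:
{"name": "send_rows", "arguments": {
  "steps": [
    [0, 0, -0.02, 0, -1],
    [0, 0, -0.042, 0, -1],
    [0.035, 0, -0.042, 0, -0.2],
    [0.0745, 0, -0.042, 0, -0.2],
    [0.0745, 0, -0.042, 0, -0.2],
    [0.0745, 0, -0.01, 0, -0.2],
    [0.0745, 0, 0.03, 0, -0.2],
    [0.0745, 0, 0.06, 0, -0.2],
    [0.0745, 0, 0.072, 0, -0.2],
    [0.0745, 0, 0.0727, 0, -0.2],
    [0.0745, 0, 0.0727, 0, -0.2]
  ]
}}

```text
time: 13.25
eef_pos: [0.5234, 0.0042, 0.1121]
tcp_rot: [0.702, 0.712, 0.0, 0.001]
contact_force: [0.2, -0.3, -0.4]
opening: 0.404
finger_force: 0.0
```

```bash
python3 -c "
from st import *
st()"
```

```text
13.25 [0.5234 0.0042 0.1121] yaw 90.87 z [ 0.0014 -0.0004 -1.    ] F [ 0.2101 -0.3386 -0.4244] T [-0.0235  0.0462 -0.011 ] op 0.404 0.0
```

Emit:
{"name": "send_rows", "arguments": {
  "steps": [
    [0, 0, 0, 0, -1],
    [0, 0, 0, 0, -1],
    [0, 0, 0, 0, -1],
    [0, 0, 0, 0, -1],
    [0, 0, 0, 0, -1],
    [0, 0, 0, 0, -1]
  ],
  "squeeze": 60
}}

```text
time: 13.85
eef_pos: [0.5238, 0.0042, 0.1134]
tcp_rot: [0.702, 0.712, 0.001, 0.001]
contact_force: [-0.8, 0.2, 6.5]
opening: 0.154
finger_force: 60.9
```

Emit:
{"name": "send_rows", "arguments": {
  "steps": [
    [0, 0, 0.0005, 0, -1],
    [0, 0, 0.001, 0, -1]
  ]
}}

```text
time: 14.05
eef_pos: [0.5238, 0.0043, 0.1133]
tcp_rot: [0.702, 0.712, 0.001, 0.001]
contact_force: [-4.7, 0.2, 12.7]
opening: 0.151
finger_force: 62.0
```

Emit:
{"name": "send_rows", "arguments": {
  "steps": [
    [0, 0, -0.001, 0, -1],
    [0.003, 0, -0.001, 0, -1],
    [0.007, 0, -0.001, 0, -1],
    [0.012, 0, -0.001, 0, -1]
  ]
}}

```text
time: 14.45
eef_pos: [0.5244, 0.0144, 0.1134]
tcp_rot: [0.701, 0.713, -0.0, 0.004]
contact_force: [-0.5, -7.4, 4.3]
opening: 0.148
finger_force: 60.7
```

Emit:
{"name": "send_rows", "arguments": {
  "steps": [
    [0.006, 0, 0, 0, -1],
    [0.012, 0, 0, 0, -1]
  ]
}}

```text
time: 14.65
eef_pos: [0.5243, 0.0266, 0.1134]
tcp_rot: [0.701, 0.713, 0.0, 0.004]
contact_force: [-0.0, -6.9, 4.8]
opening: 0.153
finger_force: 60.7
```

Drag of about 7 N is felt, so I continue straight out.

Emit:
{"name": "send_rows", "arguments": {
  "steps": [
    [0.008, 0, 0, 0, -1],
    [0.016, 0, 0, 0, -1],
    [0.028, 0, 0, 0, -1],
    [0.04, 0, 0, 0, -1],
    [0.055, 0, 0, 0, -1],
    [0.07, 0, 0, 0, -1],
    [0.08, 0, 0, 0, -1],
    [0.08, 0, 0, 0, -1]
  ]
}}

```text
time: 15.45
eef_pos: [0.5226, 0.1095, 0.1133]
tcp_rot: [0.701, 0.713, 0.002, 0.002]
contact_force: [-0.2, 0.6, 5.7]
opening: 0.147
finger_force: 60.9
```

```bash
python3 - <<'E'
from st import *
st()
E
```

```text
15.45 [0.5226 0.1095 0.1133] yaw 90.99 z [ 0.0047 -0.0003 -1.    ] F [-0.2117  0.5571  5.7297] T [0.0181 0.0454 0.0645] op 0.147 60.885125398635864
```

Emit:
{"name": "send_rows", "arguments": {
  "steps": [
    [0, 0, -0.025, 0, -1],
    [0, 0, -0.05, 0, -1],
    [0.045, -0.006, -0.05, 0, -1],
    [0.09, -0.012, -0.05, 0, -1],
    [0.135, -0.018, -0.05, 0, -1],
    [0.18, -0.024, -0.05, 0, -1],
    [0.225, -0.03, -0.05, 0, -1],
    [0.27, -0.036, -0.05, 0, -1],
    [0.307, -0.038, -0.03, 0, -1],
    [0.307, -0.038, 0.01, 0, -1],
    [0.307, -0.038, 0.05, 0, -1],
    [0.307, -0.038, 0.074, 0, -1]
  ]
}}

```text
time: 16.65
eef_pos: [0.4756, 0.4143, 0.0328]
tcp_rot: [0.701, 0.713, -0.003, -0.001]
contact_force: [0.7, -1.1, -1.9]
opening: 0.154
finger_force: 59.8
```

Emit:
{"name": "send_rows", "arguments": {
  "steps": [
    [0, 0, 0, 0, -1],
    [0, 0, 0.003, 0, -1],
    [0, 0, 0.003, 0, -1]
  ]
}}

```text
time: 16.95
eef_pos: [0.4789, 0.4153, 0.0352]
tcp_rot: [0.702, 0.713, 0.001, 0.0]
contact_force: [0.0, -0.8, -1.4]
opening: 0.152
finger_force: 61.0
```

```bash
python3 - <<'E'
from st import *
s,M=st()
E
```

```text
16.95 [0.4789 0.4153 0.0352] yaw 90.88 z [ 0.0015  0.0009 -1.    ] F [ 0.0177 -0.8035 -1.3576] T [0.0307 0.0404 0.0175] op 0.152 61.00456237792969
```

Emit:
{"name": "send_rows", "arguments": {
  "steps": [
    [0, 0, 0.002, 0, -1],
    [0, 0, 0.003, 0, -1],
    [0, 0, 0.003, 0, -1]
  ]
}}

```text
time: 17.25
eef_pos: [0.4785, 0.415, 0.0317]
tcp_rot: [0.702, 0.712, 0.0, 0.0]
contact_force: [0.1, 0.1, -2.2]
opening: 0.151
finger_force: 61.0
```

Emit:
{"name": "send_rows", "arguments": {
  "steps": [
    [0, 0, 0.001, 0, -1],
    [0, 0, 0.0015, 0, -1]
  ]
}}

```text
time: 17.45
eef_pos: [0.4785, 0.4151, 0.03]
tcp_rot: [0.702, 0.713, 0.0, 0.0]
contact_force: [-0.1, -0.1, 0.7]
opening: 0.153
finger_force: 61.3
```

Emit:
{"name": "send_rows", "arguments": {
  "steps": [
    [0, 0, 0.001, 0, -1],
    [0, 0, 0.001, 0, -1]
  ]
}}

```text
time: 17.65
eef_pos: [0.4785, 0.4151, 0.0299]
tcp_rot: [0.702, 0.713, -0.0, 0.0]
contact_force: [-1.8, -1.5, 4.8]
opening: 0.147
finger_force: 61.8
```

Emit:
{"name": "send_rows", "arguments": {
  "steps": [
    [0, 0, -0.0005, 0, -0.3],
    [0, 0, -0.0005, 0, -0.2],
    [0, 0, -0.0005, 0, -0.2],
    [0, 0, -0.0005, 0, -0.2],
    [0, 0, -0.03, 0, -0.2],
    [0, 0, -0.08, 0, -0.2],
    [0, 0, -0.13, 0, 0],
    [0, 0, -0.18, 0, 0],
    [0, 0, -0.23, 0, 0],
    [0, 0, -0.23, 0, 0]
  ]
}}

```text
time: 18.65
eef_pos: [0.4817, 0.4173, 0.2695]
tcp_rot: [0.702, 0.713, 0.009, 0.002]
contact_force: [1.3, 0.2, 0.7]
opening: 0.501
finger_force: 0.0
```

```bash
python3 - <<'E'
from st import *
s,M=st(); _,im=snap('wrist','wrist5')
g=im.max(2).astype(int); 
d=((g<100)).astype(np.uint8)
c=np.rint(proj('wrist',[[.4785,.414,.048]],s)[0]); print('exp handle',c)
h=((g<70)).astype(np.uint8); x,y=map(int,c); h[:y-60]=0;h[y+60:]=0;h[:,:x-40]=0;h[:,x+40:]=0
n,l,stt,cc=cv2.connectedComponentsWithStats(h); print(stt[1:],cc[1:])
cn=np.array([[.4785+a,.413+b,.006] for a in(-.012,.012) for b in(-.115,.025)])
print(proj('wrist',cn,s)); print('mat',proj('wrist',[(.4121,.4672,.002),(.5518,.4645,.002),(.5483,.2749,.002),(.4078,.2774,.002)],s))
for r in range(int(c[1])-50,int(c[1])+110,15): 
    dd=np.abs(np.diff(g[min(r,479)])); print(r,[(i,g[min(r,479),i+3]) for i in range(200,440) if dd[i]>25])
E
```

```text
18.65 [0.4817 0.4173 0.2695] yaw 90.89 z [ 0.0152  0.0095 -0.9998] F [1.3343 0.1541 0.6857] T [-0.0696 -0.0051  0.0218] op 0.501 0.0
exp handle [312. 207.]
[[343 147   9   1   9]
 [306 179  13  50 462]] [[347.     147.    ]
 [311.3398 205.1082]]
[[300.8474 295.358 ]
 [300.9506 175.1544]
 [321.3968 295.4953]
 [323.759  175.4595]]
mat [[248.4659 145.5687]
 [382.802  150.2343]
 [369.0804 311.6629]
 [251.6203 309.1148]]
157 [(247, np.int64(244)), (248, np.int64(246)), (249, np.int64(245)), (382, np.int64(68)), (383, np.int64(68))]
172 [(247, np.int64(244)), (248, np.int64(246)), (249, np.int64(245)), (380, np.int64(66)), (381, np.int64(69)), (382, np.int64(70))]
187 [(248, np.int64(246)), (249, np.int64(244)), (302, np.int64(93)), (303, np.int64(57)), (304, np.int64(58)), (305, np.int64(65)), (317, np.int64(255)), (318, np.int64(255)), (379, np.int64(67)), (380, np.int64(69))]
202 [(248, np.int64(243)), (249, np.int64(243)), (256, np.int64(124)), (257, np.int64(124)), (272, np.int64(242)), (273, np.int64(244)), (301, np.int64(153)), (304, np.int64(55)), (305, np.int64(64)), (317, np.int6
[... 812 characters left out ...]
250, np.int64(120)), (251, np.int64(119)), (320, np.int64(254)), (371, np.int64(68)), (372, np.int64(68))]
292 [(249, np.int64(238)), (250, np.int64(239)), (251, np.int64(232)), (254, np.int64(117)), (255, np.int64(119)), (301, np.int64(255)), (302, np.int64(255)), (369, np.int64(66)), (370, np.int64(69)), (371, np.int64(69))]
307 [(245, np.int64(153)), (246, np.int64(162)), (247, np.int64(160)), (259, np.int64(35)), (260, np.int64(38)), (267, np.int64(138)), (268, np.int64(154)), (272, np.int64(233)), (273, np.int64(233)), (368, np.int64(39)), (369, np.int64(35)), (370, np.int64(36)), (377, np.int64(186)), (378, np.int64(190)), (379, np.int64(188)), (391, np.int64(68)), (392, np.int64(71))]
```

The gauge lies wholly on the mat as predicted. Next I move to the hood.

Emit:
{"name": "send_rows", "arguments": {
  "steps": [
    [-0.05, 0.0016, 0, 0, 0],
    [-0.1, 0.0032, 0, 0, 0],
    [-0.15, 0.0048, 0, 0, 0],
    [-0.2, 0.006, 0, 0, 0],
    [-0.25, 0.008, 0, 0, 0],
    [-0.3, 0.01, 0, 0, 0],
    [-0.35, 0.011, 0, 0, 0],
    [-0.4, 0.013, 0, 0, 0],
    [-0.45, 0.014, 0, 0, 0],
    [-0.5, 0.016, 0, 0, 0],
    [-0.55, 0.018, 0, 0, 0],
    [-0.6, 0.02, 0, 0, 0]
  ]
}}

```text
time: 19.9
eef_pos: [0.5063, -0.1859, 0.2565]
tcp_rot: [0.702, 0.712, -0.0, -0.002]
contact_force: [0.9, 0.2, 0.1]
opening: 0.502
finger_force: 0.0
```

Emit:
{"name": "send_rows", "arguments": {
  "steps": [
    [-0.05, 0.001, 0, 0, 0],
    [-0.1, 0.003, 0, 0, 0],
    [-0.15, 0.005, 0, 0, 0],
    [-0.17, 0.005, 0, 0, 0],
    [-0.17, 0.005, 0, 0, 0],
    [-0.17, 0.005, 0, 0, 0]
  ]
}}

```text
time: 20.5
eef_pos: [0.5146, -0.3532, 0.2569]
tcp_rot: [0.702, 0.712, 0.0, -0.002]
contact_force: [-1.0, 0.2, 1.3]
opening: 0.499
finger_force: 0.0
```

```bash
python3 - <<'E'
from st import *
s,M=st(); _,im=snap('wrist','wrist6')
hsv=cv2.cvtColor(im,cv2.COLOR_RGB2HSV)
m=((hsv[...,1]<60)&(hsv[...,2]>110)).astype(np.uint8)
n,l,stt,cc=cv2.connectedComponentsWithStats(m)
for i in range(1,n):
    if stt[i,4]>400:
        c,_=cv2.findContours((l==i).astype(np.uint8),cv2.RETR_EXTERNAL,cv2.CHAIN_APPROX_NONE)
        print(stt[i],cc[i],cv2.minAreaRect(c[0]))
print('exp',proj('wrist',[[.515,-.355,.061],[.515,-.355,.033]],s))
E
```

```text
20.5 [ 0.5146 -0.3532  0.2569] yaw 90.86 z [-0.002   0.0028 -1.    ] F [-0.9631  0.1825  1.293 ] T [-0.0142  0.0737 -0.059 ] op 0.499 0.0
[ 403  145  172   45 2014] [482.4503 166.8649] ((488.55767822265625, 168.2115478515625), (173.3666534423828, 15.885405540466309), 11.309932708740234)
[ 267  150   94  109 8346] [312.225  202.8299] ((311.34539794921875, 204.40206909179688), (93.358154296875, 105.02791595458984), 2.602562189102173)
[233 298  30  61 768] [247.1523 327.1549] ((246.4657440185547, 326.78485107421875), (17.16227912902832, 61.844539642333984), 13.570435523986816)
[377 298  30  61 805] [391.1602 326.5826] ((391.9924621582031, 326.5835876464844), (62.53153991699219, 17.87120819091797), 76.70142364501953)
[ 599  329   41  151 3325] [625.5092 421.1612] ((619.0, 404.0), (150.0, 40.0), 90.0)
exp [[319.8864 210.5321]
 [319.845  203.3772]]
```

```bash
python3 - <<'E'
from st import *
s,M=st()
im=cv2.imread('pics/wrist6.png'); g=im.max(2)
d=np.zeros_like(g); d[155:255,272:355]=(g[155:255,272:355]<60)
n,l,stt,cc=cv2.connectedComponentsWithStats(d)
for i in range(1,n):
    if stt[i,4]>60: print(stt[i],cc[i])
i=1+stt[1:,4].argmax(); ys,xs=np.nonzero(l==i)
P=onz('wrist',np.c_[xs,ys],.063,s)[:,:2]*1000
r=cv2.minAreaRect(P.astype(np.float32));print(r)
crop=cv2.resize(im[140:270,255:370],None,fx=4,fy=4,interpolation=cv2.INTER_CUBIC);cv2.imwrite('pics/c4.png',crop)
# edges of white hood region rows -> left & right borders
for rr in range(158,255,12):
    dd=np.abs(np.diff(g[rr].astype(int))); print(rr,[(j,int(g[rr,j+3])) for j in range(255,372) if dd[j]>25 and dd[j]>=dd[j-1] and dd[j]>dd[j+1]])
E
```

```text
20.55 [ 0.5148 -0.3526  0.2574] yaw 90.93 z [-0.0015  0.0022 -1.    ] F [0.5897 1.138  0.1546] T [-0.0117  0.0199 -0.0043] op 0.501 0.0
[306 175  10  77 521] [310.5259 216.2534]
((506.96417236328125, -357.6978759765625), (70.59857177734375, 7.527275562286377), 89.42291259765625)
158 [(266, 255), (360, 66)]
170 [(266, 255), (359, 66)]
182 [(267, 243), (306, 50), (316, 255), (358, 65)]
194 [(267, 222), (306, 51), (315, 255), (357, 65)]
206 [(267, 218), (305, 48), (315, 255), (356, 65)]
218 [(268, 224), (305, 29), (314, 255), (355, 65)]
230 [(268, 222), (305, 30), (315, 223), (355, 66)]
242 [(268, 223), (304, 28), (314, 219), (354, 66)]
254 [(276, 204), (344, 65)]
```

Emit:
{"name": "send_rows", "arguments": {
  "steps": [
    [-0.007, -0.008, 0.045, 1.6, -0.1],
    [-0.007, -0.008, 0.09, 1.6, -0.1],
    [-0.007, -0.008, 0.135, 1.6, -0.1],
    [-0.007, -0.008, 0.175, 1.6, -0.1],
    [-0.007, -0.008, 0.195, 1.6, -0.1],
    [-0.007, -0.008, 0.205, 1.6, -0.1],
    [-0.007, -0.008, 0.205, 1.6, -0.1],
    [-0.007, -0.008, 0.205, 1.6, -0.1]
  ]
}}

```text
time: 21.35
eef_pos: [0.5082, -0.3613, 0.0553]
tcp_rot: [0.711, 0.703, 0.0, 0.001]
contact_force: [0.8, -0.2, 0.6]
opening: 0.45
finger_force: 0.0
```

```bash
python3 - <<'E'
from st import *
s,M=st(); snap('wrist','wrist7'); g=cv2.imread('pics/wrist7.png').max(2)
p=np.array(s['eef_pos'])
for y in(-.04,-.03,0.03,.04): print(y,proj('wrist',[[.507,-.36+y,.066]],s))
for rr in range(200,420,20):
    dd=np.abs(np.diff(g[rr].astype(int))); print(rr,[(j,int(g[rr,j+3])) for j in range(240,400) if dd[j]>25 and dd[j]>=dd[j-1] and dd[j]>dd[j+1]])
E
```

```text
21.35 [ 0.5082 -0.3613  0.0553] yaw 89.34 z [ 0.0019 -0.0017 -1.    ] F [ 0.8055 -0.2156  0.609 ] T [ 0.0305 -0.0259 -0.0134] op 0.45 0.0
-0.04 [[317.7813 421.4718]]
-0.03 [[317.4811 401.9416]]
0.03 [[315.3751 264.8983]]
0.04 [[314.9631 238.0903]]
200 []
220 [(269, 195), (273, 252)]
240 [(296, 251), (301, 109), (304, 14), (327, 251)]
260 [(240, 128), (302, 13), (329, 251)]
280 [(302, 12), (328, 131), (352, 253), (390, 127)]
300 [(267, 18), (272, 129), (302, 15), (328, 132), (365, 17), (371, 104), (383, 191), (387, 128), (399, 15)]
320 [(247, 86), (261, 16), (273, 132), (302, 13), (327, 131), (364, 15), (376, 85), (390, 18)]
340 [(256, 19), (273, 130), (302, 13), (327, 135), (364, 15), (381, 86), (397, 19)]
360 [(270, 124), (302, 11), (326, 133), (367, 14)]
380 [(266, 129), (302, 13), (326, 133), (349, 250), (371, 13)]
400 [(255, 65), (258, 21), (379, 74), (382, 19)]
```

Emit:
{"name": "send_rows", "arguments": {
  "steps": [
    [0.002, -0.0018, 0.003, 0, -0.1],
    [0.002, -0.0018, 0.003, 0, -1],
    [0.002, -0.0018, 0.003, 0, -1],
    [0.002, -0.0018, 0.003, 0, -1],
    [0.002, -0.0018, 0.003, 0, -1],
    [0.002, -0.0018, 0.003, 0, -1],
    [0.002, -0.0018, 0.003, 0, -1]
  ],
  "squeeze": 80
}}

```text
time: 22.1
eef_pos: [0.5057, -0.3596, 0.0513]
tcp_rot: [0.712, 0.703, 0.0, 0.0]
contact_force: [-1.0, 1.3, 4.4]
opening: 0.085
finger_force: 78.3
```

Emit:
{"name": "send_rows", "arguments": {
  "steps": [
    [0, 0, -0.01, 0, -1],
    [0, 0, -0.02, 0, -1],
    [0, 0, -0.02, 0, -1]
  ]
}}

```text
time: 22.4
eef_pos: [0.5059, -0.3599, 0.072]
tcp_rot: [0.712, 0.703, -0.0, 0.001]
contact_force: [0.5, 0.5, -3.0]
opening: 0.083
finger_force: 78.2
```

```bash
python3 - <<'E'
from st import *
s,M=st()
E
```

```text
22.4 [ 0.5059 -0.3599  0.072 ] yaw 89.28 z [ 0.0017 -0.0018 -1.    ] F [ 0.468   0.4581 -2.9951] T [-0.0253 -0.0276  0.0566] op 0.083 78.24667453765869
```

Emit:
{"name": "send_rows", "arguments": {
  "steps": [
    [0, 0, -0.04, 0, -1],
    [0, 0, -0.08, 0, -1],
    [0, 0, -0.12, 0, -1],
    [0, 0, -0.16, 0, -1],
    [0, 0, -0.2, 0, -1],
    [0.03, 0.001, -0.2, -1.4, -1],
    [0.07, 0.003, -0.2, -1.4, -1],
    [0.11, 0.004, -0.2, -1.4, -1],
    [0.15, 0.005, -0.2, -1.4, -1],
    [0.19, 0.006, -0.2, -1.4, -1],
    [0.23, 0.007, -0.2, -1.4, -1],
    [0.27, 0.009, -0.2, -1.4, -1]
  ]
}}

```text
time: 23.6
eef_pos: [0.5171, -0.0878, 0.2701]
tcp_rot: [0.703, 0.711, -0.0, -0.0]
contact_force: [0.1, 0.5, -2.5]
opening: 0.087
finger_force: 78.6
```

Emit:
{"name": "send_rows", "arguments": {
  "steps": [
    [0.04, 0.001, 0, 0, -1],
    [0.08, 0.002, 0, 0, -1],
    [0.103, 0.002, 0, 0, -1],
    [0.103, 0.002, 0, 0, -1],
    [0.103, 0.002, 0.03, 0, -1],
    [0.103, 0.002, 0.06, 0, -1],
    [0.103, 0.002, 0.085, 0, -1],
    [0.103, 0.002, 0.085, 0, -1],
    [0.103, 0.002, 0.085, 0, -1]
  ]
}}

```text
time: 24.5
eef_pos: [0.5185, 0.0129, 0.1856]
tcp_rot: [0.703, 0.711, -0.0, -0.0]
contact_force: [-0.1, 0.1, -2.6]
opening: 0.084
finger_force: 78.4
```

```bash
python3 - <<'E'
from st import *
s,M=st(); snap('wrist','wrist8')
im=cv2.imread('pics/wrist8.png');g=im.max(2)
for rr in range(60,300,20):
    dd=np.abs(np.diff(g[rr].astype(int))); print(rr,[(j,int(g[rr,j+3])) for j in range(150,500) if dd[j]>20 and dd[j]>=dd[j-1] and dd[j]>dd[j+1]])
print(proj('wrist',[[.5211,.08,.085],[.4971,.08,.095],[.5451,.08,.095],[.5599,.0155,.074]],s))
snap('scene','scene3')
E
```

```text
24.5 [0.5185 0.0129 0.1856] yaw 90.63 z [-0.0008 -0.0001 -1.    ] F [-0.0682  0.0534 -2.5958] T [-0.0117 -0.018   0.0071] op 0.084 78.36943030357361
60 []
80 [(300, 125), (345, 44)]
100 [(284, 132), (292, 72), (352, 132), (361, 44)]
120 [(281, 133), (289, 68), (356, 134), (364, 43)]
140 [(281, 239), (285, 240), (359, 239), (361, 225), (365, 43)]
160 [(281, 241), (285, 235), (287, 241), (356, 108), (360, 235), (364, 70)]
180 [(234, 189), (239, 87), (264, 208), (286, 238), (355, 104), (359, 235), (363, 92), (376, 208), (411, 45)]
200 [(225, 255), (413, 43)]
220 [(227, 255), (411, 42)]
240 [(229, 161), (239, 255), (309, 17), (329, 255), (410, 43)]
260 [(231, 161), (306, 19), (331, 255), (408, 45)]
280 [(232, 163), (305, 17), (332, 162), (371, 255), (406, 44)]
[[325.0054 138.2865]
 [283.6649 138.9977]
 [366.8384 139.9898]
 [379.8262 235.0357]]
```

View pics/wrist8.png

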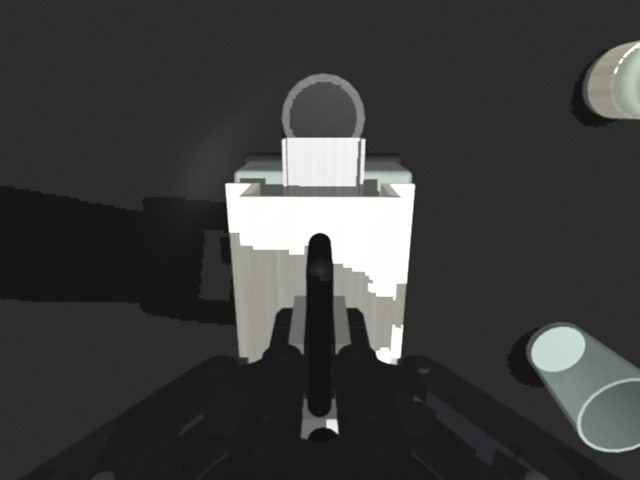

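The view shows the hood centred on the tool (225–412) with the chute at 281–364, so it needs a 2 mm shift to the right. Then I lower.

Emit:
{"name": "send_rows", "arguments": {
  "steps": [
    [0, 0.0022, 0, 0, -1],
    [0, 0.0022, 0.015, 0, -1],
    [0, 0.0022, 0.03, 0, -1],
    [0, 0.0022, 0.045, 0, -1],
    [0, 0.0022, 0.053, 0, -1],
    [0, 0.0022, 0.057, 0, -1],
    [0, 0.0022, 0.057, 0, -1]
  ]
}}

```text
time: 25.3
eef_pos: [0.5202, 0.0137, 0.1276]
tcp_rot: [0.703, 0.711, -0.001, -0.001]
contact_force: [-0.0, -0.3, -2.1]
opening: 0.087
finger_force: 78.6
```

Emit:
{"name": "send_rows", "arguments": {
  "steps": [
    [0, 0, 0.002, 0, -1],
    [0, 0, 0.004, 0, -1],
    [0, 0, 0.005, 0, -1],
    [0, 0, 0.005, 0, -1]
  ]
}}

```text
time: 25.7
eef_pos: [0.521, 0.0136, 0.1239]
tcp_rot: [0.703, 0.711, 0.0, 0.0]
contact_force: [-0.4, -0.6, -2.9]
opening: 0.087
finger_force: 78.6
```

Emit:
{"name": "send_rows", "arguments": {
  "steps": [
    [0, 0, 0.001, 0, -1],
    [0, 0, 0.0015, 0, -1],
    [0, 0, 0.0015, 0, -1]
  ]
}}

```text
time: 26.0
eef_pos: [0.5208, 0.0136, 0.1222]
tcp_rot: [0.703, 0.711, 0.0, 0.0]
contact_force: [-0.5, -0.3, -2.6]
opening: 0.085
finger_force: 78.6
```

Emit:
{"name": "send_rows", "arguments": {
  "steps": [
    [0, 0, 0.001, 0, -1],
    [0, 0, 0.001, 0, -1]
  ]
}}

```text
time: 26.2
eef_pos: [0.521, 0.0136, 0.1214]
tcp_rot: [0.703, 0.711, 0.0, 0.0]
contact_force: [0.7, 0.6, -1.6]
opening: 0.088
finger_force: 78.9
```

Emit:
{"name": "send_rows", "arguments": {
  "steps": [
    [0, 0, 0.001, 0, -1],
    [0, 0, 0.001, 0, -1]
  ]
}}

```text
time: 26.4
eef_pos: [0.5211, 0.0136, 0.1213]
tcp_rot: [0.703, 0.711, 0.0, 0.0]
contact_force: [-3.1, 0.4, 4.9]
opening: 0.088
finger_force: 79.5
```

Emit:
{"name": "send_rows", "arguments": {
  "steps": [
    [0, 0, 0.001, 0, -1],
    [0, 0, 0.001, 0, -1]
  ]
}}

```text
time: 26.6
eef_pos: [0.521, 0.0136, 0.1213]
tcp_rot: [0.703, 0.711, -0.0, -0.0]
contact_force: [-5.7, 0.5, 10.4]
opening: 0.083
finger_force: 80.1
```

Emit:
{"name": "send_rows", "arguments": {
  "steps": [
    [0, 0, -0.002, 0, -1],
    [0, 0, -0.002, 0, -0.2],
    [0, 0, -0.002, 0, -0.2],
    [0, 0, -0.002, 0, -0.2],
    [0, 0, -0.002, 0, -0.2],
    [0, 0, -0.02, 0, -0.2],
    [0, 0, -0.05, 0, -0.2],
    [0, 0, -0.09, 0, -0.2],
    [0.02, 0, -0.12, 0, 0],
    [0.04, 0, -0.14, 0, 0],
    [0.04, 0, -0.14, 0, 0],
    [0.04, 0, -0.14, 0, 0]
  ]
}}

```text
time: 27.8
eef_pos: [0.5202, 0.0536, 0.2588]
tcp_rot: [0.703, 0.712, -0.0, 0.0]
contact_force: [-1.0, -1.3, -0.3]
opening: 0.497
finger_force: 0.0
```

```bash
python3 - <<'E'
from st import *
s,M=st(); snap('wrist','wrist9')
im=cv2.imread('pics/wrist9.png');g=im.max(2)
for rr in range(120,380,20):
    dd=np.abs(np.diff(g[rr].astype(int))); print(rr,[(j,int(g[rr,j+3])) for j in range(200,440) if dd[j]>20 and dd[j]>=dd[j-1] and dd[j]>dd[j+1]])
# predicted hood top plate corners (z .103), feet, knob top for gap 4mm
o=np.array([.5226,-.0448]);a=np.radians(.7)
W=lambda x,y,z:[o[0]+np.cos(a)*x-np.sin(a)*y,o[1]+np.sin(a)*x+np.cos(a)*y,z]
print(proj('wrist',[W(-30,0,0)] and [W(x/1e3,y/1e3,z) for x,y,z in((-31,110,.103),(31,110,.103),(-31,10,.103),(31,10,.103),(-46,110,.072),(46,110,.072),(0,30,.136),(0,90,.136))],s))
snap('scene','scene4');snap('side','side4')
sc=cv2.imread('pics/scene4.png').max(2);sd=cv2.imread('pics/side4.png').max(2)
for gap in(0,.004,.017): print(gap,proj('scene',[W(0,-.027,.174+gap)]),proj('side',[W(0,-.027,.174+gap)]))
for n,q in(('scene',sc),('side',sd)):
    c=proj(n,[W(0,-.027,.178)])[0].astype(int); h=np.zeros_like(q); sl=np.s_[c[1]-14:c[1]+16,c[0]-12:c[0]+12]; h[sl]=q[sl]<50
    _,l,t,cc=cv2.connectedComponentsWithStats(h); print(n,[(list(map(int,x))) for x in t[1:] if x[4]>8])
E
```

```text
27.8 [0.5202 0.0536 0.2588] yaw 90.73 z [ 0.0002 -0.0005 -1.    ] F [-0.9767 -1.2516 -0.2917] T [-0.0324  0.0045 -0.0018] op 0.497 0.0
120 []
140 [(294, 127), (344, 49)]
160 [(289, 143), (294, 66), (343, 141), (349, 49)]
180 [(291, 130), (298, 56), (340, 139), (346, 48)]
200 [(256, 105), (266, 254), (280, 166), (285, 113), (289, 221), (293, 244), (344, 234), (346, 206), (349, 83), (354, 160), (359, 216), (373, 103)]
220 [(252, 98), (267, 174), (314, 244), (385, 48)]
240 [(253, 96), (268, 177), (313, 19), (326, 174), (340, 255), (344, 173), (360, 255), (371, 219), (373, 226), (384, 47)]
260 [(254, 99), (269, 178), (313, 20), (326, 176), (361, 255), (370, 220), (372, 227), (383, 49)]
280 [(255, 101), (270, 178), (313, 19), (325, 255), (381, 47)]
300 [(249, 118), (262, 23), (267, 114), (271, 178), (313, 21), (325, 255), (370, 24), (376, 140), (389, 49)]
320 [(241, 119), (256, 26), (268, 104), (310, 232), (315, 36), (323, 254), (369, 23), (382, 141), (396, 30)]
340 [(234, 118), (250, 26), (268, 231), (289, 145), (292, 184), (295, 126), (327, 183), (332, 245), (341, 239), (369, 23), (388, 118), (403, 28)]
360 [(264, 223), (279, 101), (285, 179), (295, 108), (342, 177), (352, 230), (373, 23)]
[[281.2485 206.011 ]
 [359.9466 206.0648]
 [284.8218 317.6685]
 [355.8378 317.6745]
 [267.2559 197.4037]
 [373.5431 197.4813]
 [320.5904 317.1169]
 [320.7846 244.0003]]
0 [[303.5072 233.3607]] [[337.0542 209.6852]]
0.004 [[303.4612 232.453 ]] [[337.0811 208.3982]]
0.017 [[303.31  229.468]] [[337.1695 204.1693]]
scene [[291, 218, 20, 18, 211], [301, 230, 6, 9, 45]]
side [[338, 194, 11, 16, 102]]
```

Hood and knob both sit where predicted: hood seated and square, gate about 4 mm up. I'm handing in.

```bash
python3 -c "
from plant import ctrl
print(ctrl.sign_off())"
```

```text
the job is handed in; nothing more can be done
None
```

The job is done and handed in at about 28 s: the gate nipped the 4 mm blade and the gauge dragged at about 7 N as it came out; the gauge is back flat on its mat, the hood seated square and flat over the chute, and I saw no contact with the jar, beaker or spatula; the pin being held down is inferred from the hood's seated height, and the hand-in gave no verdict.

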